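Count three binder nuts into the tray's slot and shut it

TASK

Count out the nuts for one three-post binder: with the fingertips, sweep three of the five brass nuts across the counting tray and through its narrow gate, one at a time, so that they lie in a row in the slot, and leave the other two on the deck. Then push the shutter by its thumb tab fully closed behind them, so that the set stays in when the tray is tipped out. Only push, gently: no nut may be pinched, lifted or tipped over, and the tin, the tape roll and the clip beside the tray stay where they are.

Things in the scene. Friction and masses are not known exactly. Their poses are not given: they have to be found in the camera images.
- tray: counting tray (plywood faced with grey laminate, pale wooden rails) fixed to the bench; origin at bench level under the middle of its gate, x through the gate into the slot, z up, y left looking into the slot. Deck top 6 mm above the bench; all rails end 13 mm above it, so tips 15 mm up clear every rail and still bear on a nut's upper half. Deck inside: x -193 to -7 mm, y -90 to 90; funnel rails run from (-73, +-92) to (-7, +-18)
- gate (a point): middle of the slot's mouth, on the deck (tray x = 0, 6 mm above the bench); axes as the tray's. The gate is 36 mm wide
- slot_end (a point): middle of the face of the slot's end stop, on the floor (tray x = 101 mm, 6 mm above the bench). The slot is straight, level with the deck, 36 mm wide; three nuts in a row fit with about 5 mm to spare when the shutter is shut, a fourth does not
- shutter_tab (a point): middle of the black round thumb tab (12 mm across, 12 to 32 mm above the bench, this point 22 mm up) of the gate's steel shutter, a flat strip 44 mm long that slides along the tray's y just before the slot's mouth (tray x = -3 mm). Open, the tab is at tray y = 62 mm, closed at 16 mm: push its outer side (larger y) towards smaller y
- shutter (a joint): shutter travel in m: 0 fully open, 0.046 fully closed against its stop; starts between 0 and 0.006, where the gate is clear. It slides with about 1.5 N of friction and stays where it is left; a nut that stands out of the slot blocks it
- nut0_mid (a point): a knurled brass nut, a plain upright cylinder 32 mm across and 20 mm tall, about 60 g, lying flat on the deck (occupying 6 to 26 mm above the bench); this point is its centre. All five are alike
- nut1_mid (a point): a knurled brass nut, a plain upright cylinder 32 mm across and 20 mm tall, about 60 g, lying flat on the deck (occupying 6 to 26 mm above the bench); this point is its centre. All five are alike
- nut2_mid (a point): a knurled brass nut, a plain upright cylinder 32 mm across and 20 mm tall, about 60 g, lying flat on the deck (occupying 6 to 26 mm above the bench); this point is its centre. All five are alike
- nut3_mid (a point): a knurled brass nut, a plain upright cylinder 32 mm across and 20 mm tall, about 60 g, lying flat on the deck (occupying 6 to 26 mm above the bench); this point is its centre. All five are alike
- nut4_mid (a point): a knurled brass nut, a plain upright cylinder 32 mm across and 20 mm tall, about 60 g, lying flat on the deck (occupying 6 to 26 mm above the bench); this point is its centre. All five are alike
- wax_tin_mid (a point): bystander: round tin of wax with a screw lid, 79 mm across, 39 mm tall, on the bench; its centre
- tape_roll_mid (a point): bystander: roll of brown tape lying flat, 104 mm across, 48 mm tall, on the bench; its centre
- clip_mid (a point): bystander: black bulldog clip, 53 x 51 x 22 mm, on the bench; its centre
Not all that is in view belongs to the job. What is shaped like the part that bears nut4_mid but blue or white is not meant.

How it is judged:
By the outcome, as a careful person would: the job done as asked, in the order asked, and still so for the second after the job is handed in, with the robot touching nothing.
It also fails if it takes over 72 s, if anything falls off the work surface, if the arm or the gripper's body presses on something with over 40 N, if the wrist force passes 120 N, or if a joint passes its speed limit or range.

ROBOT

A 7-joint arm with a two-finger parallel gripper is mounted at the origin on the work surface; the furniture and walls round the work are solid. World frame = base frame: x ahead of the robot, y to its left, z up, the work surface at z = 0. Lengths are in m, angles in rad, forces in N, time in s.
With the tool pointing down it reaches from about 0.425 to 0.925 m from the base axis. Payload 6.8 kg.
Tool frame: the origin (TCP) lies at the very end of the fingers, on their centre line; the grasp point (between the pads) lies 19 mm behind it; z points along the fingers, y is the line along which they close (so a half turn about z gives the same grasp; the last joint's range is limited). The gripper opens to 85 mm and grips with 20 to 120 N. Pads are 22 mm wide; open, the fingers measure 114 mm over their backs; the gripper's body (76 mm by 85 mm) begins 54 mm behind the grasp point. The pads swing forward as they close: fully open they stand 13 mm farther back than shut.
Start: joints at [1.213, 0.477, 0.022, 1.555, -0.011, 1.109, -0.083], TCP at [0.167, -0.654, 0.205] pointing down, gripper open.
Joint ranges: [-2.96, 2.96], [-0.34, 2.1], [-1.41, 1.46], [0.24, 2.44], [-1.37, 4.51], [0.17, 1.92], [-2.96, 2.96]. Speed limits (rad/s): [2.39, 2.39, 3.14, 3.14, 3.14, 3.14, 3.14].

INTERFACE

Orientations are given as a unit quaternion [w, x, y, z].
In Python, from station import get_obs, read_camera, hand_in gives the robot as it stands.
- The arm moves only by the tool arm_command, never from a script. Its argument "commands" is one flat list of numbers, 7 for each row, row after row: the shift along the tool's x, y, z in m, then the turn, a rotation vector about the tool's x, y, z in degrees, then the opening, from 0 (shut) to 1 (fully open). In form: [tx, ty, tz, rx, ry, rz, fingers, tx, ty, tz, rx, ry, rz, fingers, ...]. A call has 1 to 8 rows; each row is the pose to reach, as a shift and turn from the pose commanded when the call began, along the tool's axes at that moment; what a row does not reach only later rows make up. A row lasts 1/10 s, in which the tool goes at most 50 mm and 8.59 degrees, less where a joint would pass 70% of its speed; a pose out of reach is approached as far as the arm can. A call with a gripper value outside its range is refused whole. The fingers move at their own pace and stop on an object; "force" is the grip in N (left out, the last holds). Time passes only in rows, so rows that repeat a pose let the fingers close. It gives the time, the measured TCP pose, the force, the opening and the grip force at its end, in the units of the state.
- get_obs(): the state, without advancing time (a new reading comes with each control period).
- read_camera(name): name is "side" or "top"; returns a dict with "img" (480x640x3 uint8, red, green, blue), "camera_matrix" (3x3 intrinsics, pixels), "pose" (4x4, takes a point from camera to world coordinates). Camera axes: x right, y down, z forward; pixel columns grow to the right and rows downward; lengths in m; the calibration is good to about 2 mm. A picture is of the moment at which its call begins. There is no depth.
- hand_in(): hands the job in; it is judged then, once.
The state is a dict: "t": time; "q": joint angles; "joint_vel": joint speeds; "joint_torque": joint torques, N m; "eef_pos": TCP position; "tool_rot": TCP orientation; "contact_force": force on the tool from outside, world axes, zero at the start; "torque": the same for the moment, N m; "gripper_width": opening from 0.0 (shut) to 1.0 (fully open); "grasp_force": force on a finger pad.
Only numpy, scipy, OpenCV 4.12 (cv2) and the standard library are available. Lean on these libraries where they do the work, as an engineer would, in place of code of your own. Each camera call takes 0.05 s, during which the arm holds its last target. There are 200 camera calls.

## Working session

There is one attempt and no reset: what is moved stays moved. The work goes in short steps, Python scripts to look and compute and a tool call to move; the robot and the scene stay as the last step left them, time stands still between calls to the robot, and variables do not carry over. Pictures are saved under pics/ and viewed, at most 10 in all, crops included, and the job is handed in when it is done.

Besides the shell and the picture viewer there is one more tool, called after "Emit:" as name(argument=value, ...) on one line, values as JSON. arm_command: Moves the arm, as the interface text tells. Its arguments: {"type":"object","properties":{"commands":{"type":"array","items":{"type":"number"}},"force":{"type":"number"}},"required":["commands"]}

```bash
mkdir -p pics; ls; python3 - <<'E'
from station import get_obs, read_camera
import cv2,numpy as np
o=get_obs();print({k:np.round(o[k],3) for k in('t','eef_pos','tool_rot','gripper_width')})
for n in('side','top'):
    r=read_camera(n);cv2.imwrite(f'pics/{n}0.png',r['img'][:,:,::-1]);np.savez(f'{n}.npz',K=r['camera_matrix'],T=r['pose']);print(n,np.round(r['camera_matrix'],1),np.round(r['pose'],3))
E
```

```text
pics
{'t': np.float64(0.0), 'eef_pos': array([ 0.167, -0.653,  0.204]), 'tool_rot': array([-0.001,  0.992,  0.125, -0.   ]), 'gripper_width': np.float64(1.003)}
side [[578.4   0.  319.1]
 [  0.  578.4 236.5]
 [  0.    0.    1. ]] [[-0.864 -0.277  0.42   0.175]
 [-0.502  0.514 -0.695  0.62 ]
 [-0.024 -0.812 -0.583  0.558]
 [ 0.     0.     0.     1.   ]]
top [[608.1   0.  320.1]
 [  0.  608.1 234.8]
 [  0.    0.    1. ]] [[ 1.000e-03 -9.960e-01  9.300e-02  4.680e-01]
 [-9.990e-01  3.000e-03  3.900e-02  5.000e-03]
 [-3.900e-02 -9.300e-02 -9.950e-01  1.017e+00]
 [ 0.000e+00  0.000e+00  0.000e+00  1.000e+00]]
```

View pics/top0.png

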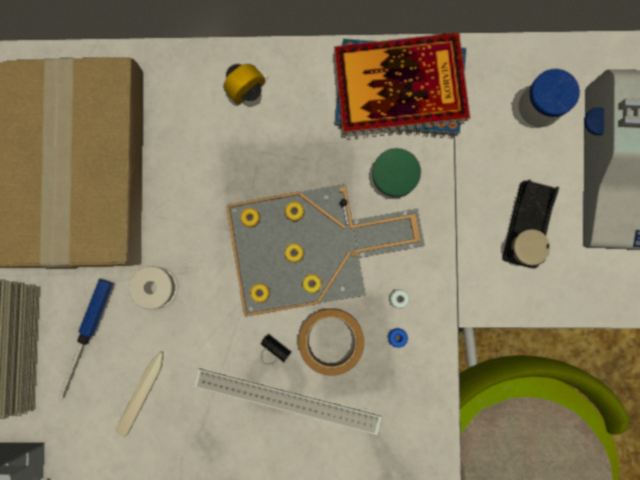

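View pics/side0.png

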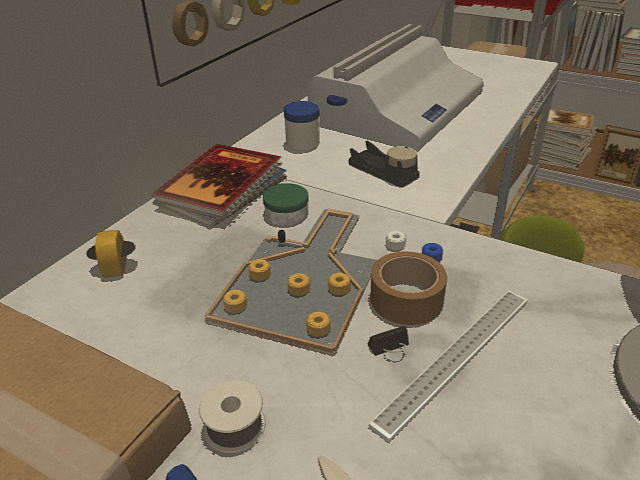

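The top view shows five brass nuts, at about (250,217), (294,211), (294,253), (260,293) and (312,284). The white nut at (400,298) and the blue one at (398,338) are decoys off the tray. The tab is at (343,203). I'll confirm these in an enlarged crop and measure.

```bash
cat > h.py <<'E'
import cv2,numpy as np
from station import get_obs,read_camera
def ray(n,uv,z):
    d=np.load(n+'.npz');K,T=d['K'],d['T']
    v=T[:3,:3]@np.linalg.inv(K)@np.array([uv[0],uv[1],1.]);return T[:3,3]+v*(z-T[2,3])/v[2]
def proj(n,P):
    d=np.load(n+'.npz');c=np.linalg.inv(d['T'])@np.append(P,1);u=d['K']@c[:3];return u[:2]/u[2]
def blobs(img,lo,hi,a0,a1,roi):
    h=cv2.cvtColor(img,cv2.COLOR_RGB2HSV);m=cv2.inRange(h,lo,hi)
    k=np.zeros_like(m);x,y,X,Y=roi;k[y:Y,x:X]=m[y:Y,x:X]
    k=cv2.morphologyEx(k,cv2.MORPH_CLOSE,np.ones((5,5)))
    n,l,s,c=cv2.connectedComponentsWithStats(k)
    return [(c[i],s[i]) for i in range(1,n) if a0<s[i,4]<a1]
def nuts(img): return blobs(img,(18,120,90),(32,255,255),80,1200,(225,180,430,320))
E
python3 - <<'E'
from h import *
r=read_camera('top');img=r['img']
for c,s in nuts(img): print('nut',np.round(c,1),s,np.round(ray('top',c,.022),4))
for c,s in blobs(img,(0,0,0),(180,255,50),15,300,(330,190,360,225)): print('tab',c,s,ray('top',c,.03))
rs=read_camera('side')['img']
for c,s in blobs(rs,(18,120,90),(32,255,255),80,1200,(200,230,370,350)): print('side nut',np.round(c,1),s[4],np.round(ray('side',c,.018),4))
for c,s in blobs(rs,(0,0,0),(180,255,50),15,300,(270,225,292,247)): print('side tab',c,s,ray('side',c,.022))
cv2.imwrite('pics/crop.png',cv2.resize(img[180:325,222:432,::-1],None,fx=3.8,fy=3.8,interpolation=cv2.INTER_CUBIC))
E
```

```text
nut [294.  210.9] [285 202  19  19 292] [0.6008 0.0876 0.022 ]
nut [249.8 217.1] [241 208  19  19 290] [0.5909 0.1609 0.022 ]
nut [293.8 252.5] [285 243  19  20 294] [0.5319 0.0876 0.022 ]
nut [311.5 283.3] [302 274  20  19 292] [0.4815 0.0583 0.022 ]
nut [259.5 292.6] [250 283  20  20 297] [0.4663 0.1436 0.022 ]
tab [342.5483871  202.35483871] [340 199   6   7  31] [0.61355936 0.00728549 0.03      ]
side nut [259.1 269.3] 384 [0.6007 0.0907 0.018 ]
side nut [339.  283.1] 414 [0.481  0.0616 0.018 ]
side nut [298.4 284. ] 407 [0.5312 0.0914 0.018 ]
side nut [234.7 300.7] 436 [0.5905 0.1645 0.018 ]
side nut [317.9 323.6] 487 [0.4659 0.1475 0.018 ]
side tab [281.02666667 235.81333333] [278 230   7  13  75] [0.61554036 0.00793371 0.022     ]
```

View pics/crop.png

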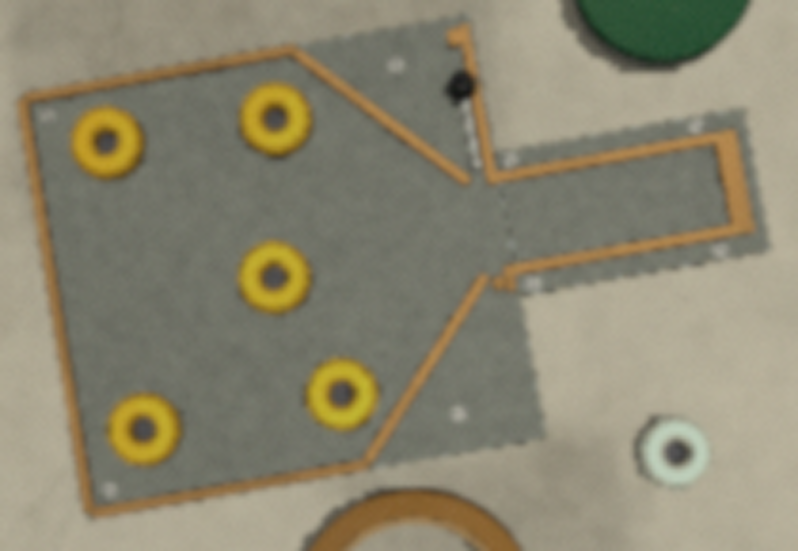

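The crop confirms all five brass nuts on the deck. The tab is at crop (460,87), and the slot runs right from the gate at crop (490,225). Next I'll fit the tray frame.

```bash
cat >> h.py <<'E'
def totray(P):
    f=np.load('tray.npz');R,t=f['R'],f['t'];return (np.asarray(P)[:2]-t)@R*1000
def toworld(p):
    f=np.load('tray.npz');return f['R']@np.array(p)/1000+f['t']
E
python3 - <<'E'
from h import *
c=np.array([(30,103),(95,508),(718,144),(735,228),(292,53),(366,461),(493,182),(508,268)])
M=np.array([(-193,90),(-193,-90),(101,18),(101,-18),(-73,91),(-73,-91),(0,18),(0,-18)])/1000
W=np.array([ray('top',(u/3.8+222-.4,v/3.8+180-.4),.019)[:2] for u,v in c])
a=M-M.mean(0);b=W-W.mean(0);U,S,V=np.linalg.svd(a.T@b);R=(U@np.diag([1,np.linalg.det(U@V)])@V).T
t=W.mean(0)-R@M.mean(0);np.savez('tray.npz',R=R,t=t)
print(np.degrees(np.arctan2(R[1,0],R[0,0])),t,'\nres',np.round(((W-t)@R-M)*1000,1).tolist())
r=read_camera('top')['img']
for k,s in nuts(r): print(k.round(),totray(ray('top',k,.022)).round(1))
print('tab',totray(ray('top',(342.5,202.4),.03)))
for p in [(-150,0),(-60,0),(90,0),(-3,80)]: print(p,toworld(p).round(3))
o=get_obs();q=o['tool_rot'];print(np.degrees(2*np.arctan2(q[2],q[1])))
E
```

```text
-79.98537414315868 [ 0.55418301 -0.0089974 ] 
res [[0.9, -0.6], [0.6, 0.4], [-0.9, 0.2], [-0.5, -1.0], [-2.0, -0.4], [-0.7, 1.1], [1.4, 1.1], [1.1, -0.8]]
[294. 211.] [-87.   62.7]
[250. 217.] [-161.    65.7]
[294. 253.] [-99.   -5.1]
[312. 283.] [-78.9 -59.9]
[259. 293.] [-165.6  -60. ]
tab [-5.80037065 61.24391038]
(-150, 0) [0.528 0.139]
(-60, 0) [0.544 0.05 ]
(90, 0) [ 0.57  -0.098]
(-3, 80) [0.632 0.008]
14.31233644950629
```

Emit:
arm_command(commands=[0.045,-0.039,0,0,0,-8,0.28,0.09,-0.078,0,0,0,-16,0.28,0.135,-0.117,0,0,0,-24,0.28,0.18,-0.156,0,0,0,-32,0.28,0.225,-0.195,0,0,0,-40,0.28,0.27,-0.234,0,0,0,-48,0.28,0.315,-0.273,0,0,0,-56,0.28,0.36,-0.312,0,0,0,-64,0.28], force=20)

```text
t: 1.05
eef_pos: [0.3958, -0.3238, 0.2053]
tool_rot: [0.0, 0.774, 0.634, -0.0]
contact_force: [1.2, -0.1, -0.8]
gripper_width: 0.281
grasp_force: 0.0
```

Emit:
arm_command(commands=[0,0,0,0,0,0,0.28,0,0,0,0,0,0,0.28])

```text
t: 1.25
eef_pos: [0.3956, -0.3246, 0.2051]
tool_rot: [0.0, 0.775, 0.632, -0.0]
contact_force: [0.5, -0.7, 0.1]
gripper_width: 0.278
grasp_force: 0.0
```

Emit:
arm_command(commands=[0.06,0.005,0,0,0,-3,0.28,0.12,0.01,0,0,0,-6,0.28,0.18,0.015,0,0,0,-9,0.28,0.24,0.02,0,0,0,-12,0.28,0.3,0.025,0,0,0,-15,0.28,0.36,0.03,0.02,0,0,-18,0.28,0.42,0.034,0.06,0,0,-20,0.28,0.464,0.038,0.1,0,0,-21.6,0.28])

```text
t: 2.05
eef_pos: [0.5063, 0.0469, 0.1515]
tool_rot: [0.001, 0.645, 0.765, 0.001]
contact_force: [0.6, -1.2, -0.8]
gripper_width: 0.276
grasp_force: 0.0
```

```bash
cat >> h.py <<'E'
def st():
    o=get_obs();q=o['tool_rot'];yaw=np.degrees(2*np.arctan2(q[2],q[1]))
    print('t %.1f tray xy %s z %.1f yaw-100 %.1f F %s'%(o['t'],totray(o['eef_pos']).round(1),o['eef_pos'][2]*1000,yaw-100,np.round(o['contact_force'],1)))
E
python3 -c "
from h import *
st()"
```

```text
t 2.0 tray xy [-63.4 -37.4] z 151.5 yaw-100 -0.3 F [ 0.6 -1.2 -0.8]
```

Emit:
arm_command(commands=[0.037,0.016,0.03,0,0,0,0.28,0.073,0.032,0.06,0,0,-0.3,0.28,0.073,0.032,0.09,0,0,-0.3,0.28,0.073,0.032,0.11,0,0,-0.3,0.28,0.073,0.032,0.12,0,0,-0.3,0.28,0.073,0.032,0.125,0,0,-0.3,0.28,0.073,0.032,0.13,0,0,-0.3,0.28,0.073,0.032,0.13,0,0,-0.3,0.28])

```text
t: 2.85
eef_pos: [0.524, 0.1238, 0.0215]
tool_rot: [0.0, 0.642, 0.767, 0.0]
contact_force: [-0.1, 0.2, 0.1]
gripper_width: 0.283
grasp_force: 0.0
```

```bash
python3 - <<'E'
from h import *
st()
im=read_camera('side')['img'];cv2.imwrite('pics/s1.png',cv2.resize(im[200:360,180:390,::-1],None,fx=3.5,fy=3.5,interpolation=cv2.INTER_CUBIC))
E
```

```text
t 2.9 tray xy [-136.    -6.7] z 21.5 yaw-100 0.1 F [-0.1  0.2  0.1]
```

View pics/s1.png

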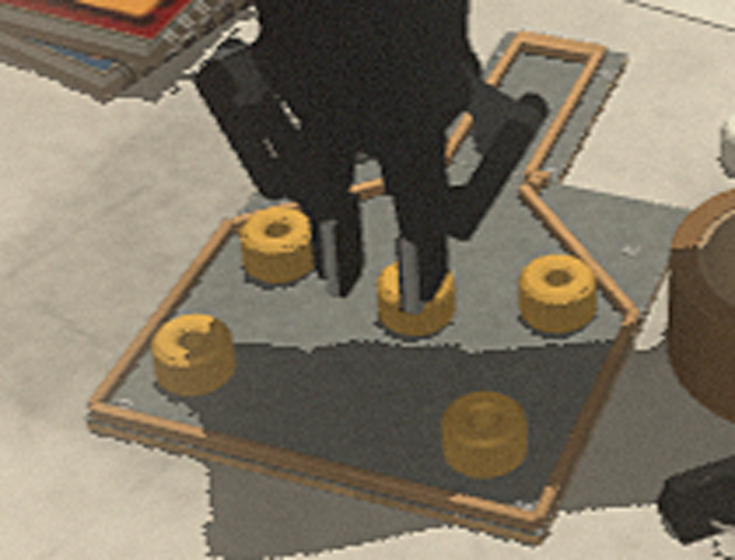

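The fingers are down behind the middle nut at crop (415,300), with the tips at crop (345,293) and (420,310). I'll check the tip midpoint in tray coordinates.

```bash
python3 - <<'E'
from h import *
for u,v in[(345,293),(420,310)]: print(totray(ray('side',(u/3.5+180,v/3.5+200),.0215)).round(1))
for z in(.0215,.012):print([proj('side',[*toworld((-125,y)),z]).round() for y in(-18,5)])
im=read_camera('top')['img']
for k,s in nuts(im): print(k.round(),s[4],totray(ray('top',k,.022)).round(1))
print(totray(ray('side',(298.4,284),.018)))
E
```

```text
[-115.1   20.4]
[-115.1  -12.7]
[array([301., 294.]), array([286., 290.])]
[array([301., 299.]), array([286., 295.])]
[294. 211.] 292 [-87.   62.7]
[-102.83998677   -5.12609686]
```

```bash
python3 - <<'E'
from h import *
im=read_camera('side')['img'][:,:,::-1].copy()
im=np.clip(im.astype(float)*2.0,0,255).astype(np.uint8)
x0,y0,s=250,230,8
big=cv2.resize(im[y0:y0+75,x0:x0+90],None,fx=s,fy=s,interpolation=cv2.INTER_CUBIC)
for z,col in((.0215,(0,0,255)),(.035,(0,255,0)),(.05,(255,0,0))):
    for sg in(1,-1):
        P=[proj('side',[*toworld((x,-6.7+sg*y)),z]) for x,y in((-147,12),(-125,12),(-125,22),(-147,22))]
        cv2.polylines(big,[np.int32([((p[0]-x0+.5)*s,(p[1]-y0+.5)*s) for p in P])],True,col,1)
cv2.imwrite('pics/s2.png',big)
E
```

```text
(no output)
```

View pics/s2.png

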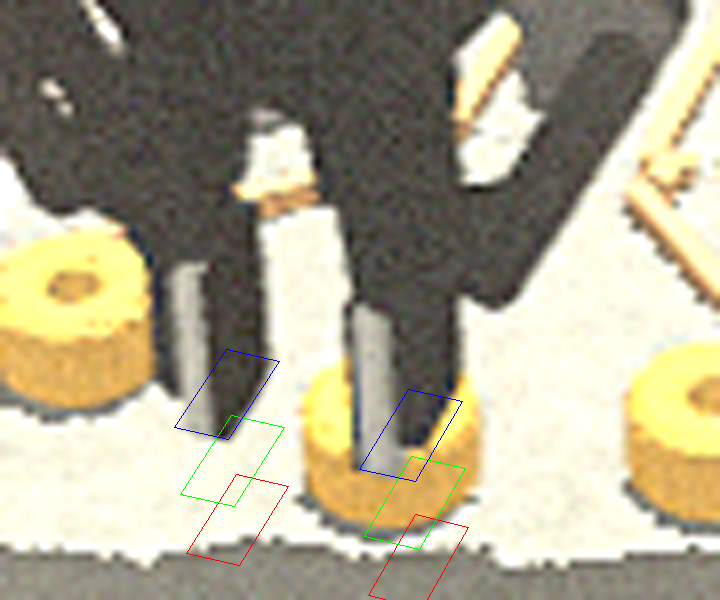

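The visible tips match a height of about 50 mm, not the 21 mm reported. I'll probe down carefully over clear deck.

Emit:
arm_command(commands=[0,0,0.003,0,0,0,0.28,0,0,0.006,0,0,0,0.28,0,0,0.009,0,0,0,0.28,0,0,0.009,0,0,0,0.28])

```text
t: 3.4
eef_pos: [0.5231, 0.1243, 0.0117]
tool_rot: [-0.0, 0.641, 0.767, -0.0]
contact_force: [0.5, -0.2, -0.4]
gripper_width: 0.278
grasp_force: 0.0
```

```bash
python3 - <<'E'
from h import *
st()
im=read_camera('side')['img'][:,:,::-1].copy()
im=np.clip(im.astype(float)*2.0,0,255).astype(np.uint8)
x0,y0,s=250,230,8
big=cv2.resize(im[y0:y0+75,x0:x0+90],None,fx=s,fy=s,interpolation=cv2.INTER_CUBIC)
for z,col in((.012,(0,0,255)),(.0265,(0,255,0)),(.041,(255,0,0))):
    for sg in(1,-1):
        P=[proj('side',[*toworld((x,-6.7+sg*y)),z]) for x,y in((-147,12),(-125,12),(-125,22),(-147,22))]
        cv2.polylines(big,[np.int32([((p[0]-x0+.5)*s,(p[1]-y0+.5)*s) for p in P])],True,col,1)
cv2.imwrite('pics/s3.png',big)
E
```

```text
t 3.4 tray xy [-136.7   -7.4] z 11.7 yaw-100 0.2 F [ 0.5 -0.2 -0.4]
```

View pics/s3.png

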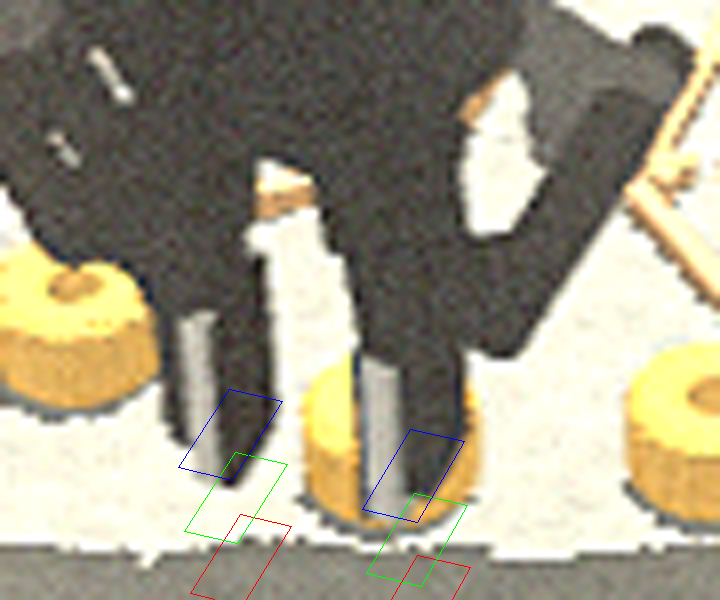

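Emit:
arm_command(commands=[0,0,0.002,0,0,0,0.28,0,0,0.004,0,0,0,0.28,0,0,0.004,0,0,0,0.28])

```text
t: 3.75
eef_pos: [0.5233, 0.1244, 0.0079]
tool_rot: [-0.0, 0.641, 0.767, -0.0]
contact_force: [0.2, -0.4, -0.1]
gripper_width: 0.278
grasp_force: 0.0
```

Emit:
arm_command(commands=[0,0,0.002,0,0,0,0.28,0,0,0.0025,0,0,0,0.28])

```text
t: 3.95
eef_pos: [0.5234, 0.1243, 0.0055]
tool_rot: [-0.0, 0.641, 0.767, -0.0]
contact_force: [-0.1, -0.2, -0.5]
gripper_width: 0.279
grasp_force: 0.0
```

Emit:
arm_command(commands=[0,0,0.002,0,0,0,0.28,0,0,0.003,0,0,0,0.28])

```text
t: 4.15
eef_pos: [0.5234, 0.1244, 0.0025]
tool_rot: [-0.0, 0.641, 0.767, -0.0]
contact_force: [-0.1, -0.1, 0.0]
gripper_width: 0.285
grasp_force: 0.0
```

Emit:
arm_command(commands=[0,0,0.002,0,0,0,0.28,0,0,0.003,0,0,0,0.28])

```text
t: 4.35
eef_pos: [0.5234, 0.1244, -0.0005]
tool_rot: [-0.0, 0.641, 0.767, -0.0]
contact_force: [0.2, 0.3, -0.3]
gripper_width: 0.281
grasp_force: 0.0
```

Emit:
arm_command(commands=[0,0,0.002,0,0,0,0.28,0,0,0.003,0,0,0,0.28])

```text
t: 4.55
eef_pos: [0.5234, 0.1244, -0.0035]
tool_rot: [-0.0, 0.641, 0.767, -0.0]
contact_force: [-0.2, -0.4, 0.4]
gripper_width: 0.28
grasp_force: 0.0
```

Emit:
arm_command(commands=[0,0,0.002,0,0,0,0.28,0,0,0.003,0,0,0,0.28])

```text
t: 4.75
eef_pos: [0.5234, 0.1244, -0.0065]
tool_rot: [-0.0, 0.641, 0.767, -0.0]
contact_force: [0.8, 0.3, 0.2]
gripper_width: 0.282
grasp_force: 0.0
```

Emit:
arm_command(commands=[0,0,0.002,0,0,0,0.28,0,0,0.004,0,0,0,0.28])

```text
t: 4.95
eef_pos: [0.5235, 0.1244, -0.0104]
tool_rot: [0.0, 0.641, 0.767, 0.0]
contact_force: [-0.0, -0.7, -0.8]
gripper_width: 0.28
grasp_force: 0.0
```

Emit:
arm_command(commands=[0,0,0.002,0,0,0,0.28,0,0,0.003,0,0,0,0.28])

```text
t: 5.15
eef_pos: [0.5233, 0.1244, -0.0136]
tool_rot: [-0.0, 0.641, 0.767, -0.0]
contact_force: [-0.3, -0.4, -0.6]
gripper_width: 0.281
grasp_force: 0.0
```

```bash
python3 - <<'E'
from h import *
st()
im=read_camera('side')['img'][:,:,::-1].copy()
im=np.clip(im.astype(float)*2.0,0,255).astype(np.uint8)
x0,y0,s=250,235,8
big=cv2.resize(im[y0:y0+75,x0:x0+90],None,fx=s,fy=s,interpolation=cv2.INTER_CUBIC)
for z,col in((.006,(0,0,255)),(.0125,(0,255,0)),(.019,(255,0,0))):
    for sg in(1,-1):
        P=[proj('side',[*toworld((x,-7.2+sg*y)),z]) for x,y in((-147,12),(-125,12),(-125,22),(-147,22))]
        cv2.polylines(big,[np.int32([((p[0]-x0+.5)*s,(p[1]-y0+.5)*s) for p in P])],True,col,1)
cv2.imwrite('pics/s4.png',big)
E
```

```text
t 5.2 tray xy [-136.7   -7.2] z -13.6 yaw-100 0.2 F [-0.3 -0.4 -0.6]
```

View pics/s4.png

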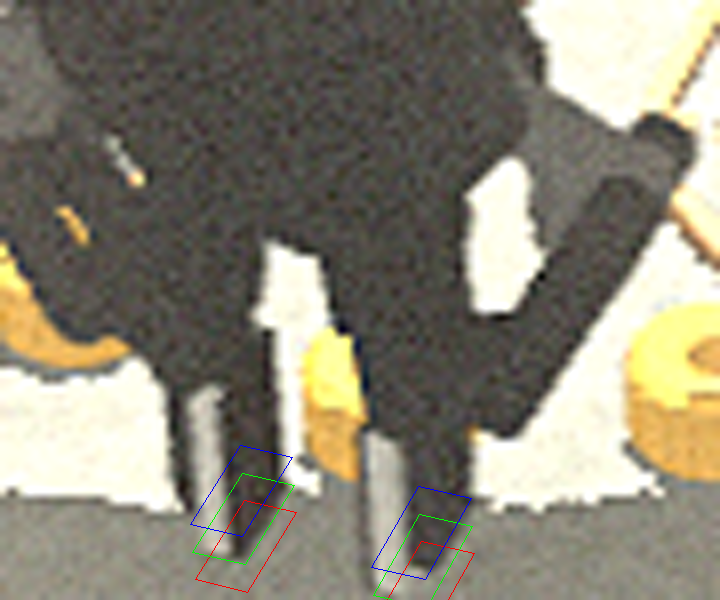

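Tips now match about 13 mm, so they sit about 26 mm above the reported TCP. I'll touch the deck to fix the offset.

Emit:
arm_command(commands=[0,0,0.002,0,0,0,0.28,0,0,0.004,0,0,0,0.28])

```text
t: 5.4
eef_pos: [0.5235, 0.1244, -0.0174]
tool_rot: [0.0, 0.641, 0.767, 0.0]
contact_force: [0.1, 0.2, 0.2]
gripper_width: 0.281
grasp_force: 0.0
```

Emit:
arm_command(commands=[0,0,0.001,0,0,0,0.28,0,0,0.0015,0,0,0,0.28])

```text
t: 5.6
eef_pos: [0.5234, 0.1244, -0.0189]
tool_rot: [-0.0, 0.641, 0.767, -0.0]
contact_force: [0.0, -0.4, 0.4]
gripper_width: 0.281
grasp_force: 0.0
```

Emit:
arm_command(commands=[0,0,0.0008,0,0,0,0.28,0,0,0.0008,0,0,0,0.28])

```text
t: 5.8
eef_pos: [0.5234, 0.1244, -0.0197]
tool_rot: [-0.0, 0.641, 0.767, -0.0]
contact_force: [0.2, 0.5, -0.3]
gripper_width: 0.28
grasp_force: 0.0
```

Emit:
arm_command(commands=[0,0,0.0008,0,0,0,0.28,0,0,0.001,0,0,0,0.28])

```text
t: 6.0
eef_pos: [0.5236, 0.1244, -0.0203]
tool_rot: [0.0, 0.641, 0.767, -0.0]
contact_force: [-1.5, -1.2, 6.8]
gripper_width: 0.282
grasp_force: 3.3
```

Emit:
arm_command(commands=[0,0,0.0008,0,0,0,0.28,0,0,0.001,0,0,0,0.28])

```text
t: 6.2
eef_pos: [0.5237, 0.1244, -0.0203]
tool_rot: [0.001, 0.641, 0.767, -0.0]
contact_force: [-5.5, -1.3, 18.2]
gripper_width: 0.28
grasp_force: 8.9
```

Emit:
arm_command(commands=[0,0,0.0008,0,0,0,0.28,0,0,0.001,0,0,0,0.28])

```text
t: 6.4
eef_pos: [0.5237, 0.1244, -0.0204]
tool_rot: [0.001, 0.641, 0.767, -0.0]
contact_force: [-8.8, -3.1, 29.5]
gripper_width: 0.277
grasp_force: 14.5
```

Deck contact came at TCP z = -20.3 mm, so the tips are 26.3 mm above the TCP. Tips at 21 mm therefore means TCP z = -5 mm. Now I'll push the middle nut.

Emit:
arm_command(commands=[0,0.001,-0.0178,0,0,0,0.28,0,0.002,-0.0178,0,0,0,0.28,-0.012,0.002,-0.0178,0,0,0,0.28,-0.022,0.003,-0.0178,0,0,0,0.28,-0.034,0.004,-0.0178,0,0,0,0.28,-0.046,0.005,-0.0178,0,0,0,0.28,-0.058,0.006,-0.0178,0,0,0,0.28,-0.068,0.007,-0.0178,0,0,0,0.28])

```text
t: 7.2
eef_pos: [0.5425, 0.0569, -0.0051]
tool_rot: [-0.0, 0.642, 0.767, -0.0]
contact_force: [-0.0, 0.9, -0.5]
gripper_width: 0.279
grasp_force: 0.4
```

```bash
cat >> h.py <<'E'
def sidenuts():
    for n,roi,z in(('side',(200,200,370,350),.018),('top',(225,180,430,320),.022)):
        for c,s in blobs(read_camera(n)['img'],(15,100,60),(35,255,255),60,1500,roi): print(n,c.round(1),s[4],totray(ray(n,c,z)).round(1))
E
python3 - <<'E'
from h import *
st();sidenuts()
E
```

```text
t 7.2 tray xy [-66.9  -0. ] z -5.1 yaw-100 0.1 F [-0.   0.9 -0.5]
side [303.1 256.1] 303 [-39.6  12.4]
side [317.9 323.7] 506 [-169.7  -59.7]
top [345.5 199.7] 95 [ 0.1 65.9]
top [247.2 250.8] 644 [-174.3   11.2]
top [397.9 229.3] 445 [75.9  2.4]
top [259.5 292.5] 308 [-165.5  -59.9]
```

Emit:
arm_command(commands=[-0.01,0,0,0,0,0,0.28,-0.02,0,0,0,0,0,0.28,-0.03,0,0,0,0,0,0.28,-0.038,0,0,0,0,0,0.28,-0.046,0,0,0,0,0,0.28,-0.054,0,0,0,0,0,0.28,-0.062,0,0,0,0,0,0.28,-0.07,0,0,0,0,0,0.28])

```text
t: 8.1
eef_pos: [0.5549, -0.0108, -0.0048]
tool_rot: [-0.0, 0.641, 0.767, 0.0]
contact_force: [-1.0, 0.8, 0.2]
gripper_width: 0.281
grasp_force: 0.3
```

```bash
python3 - <<'E'
from h import *
st();sidenuts()
a=read_camera('side')['img'][190:350,180:390];b=read_camera('top')['img'][180:325,222:432]
cv2.imwrite('pics/m1.png',cv2.resize(np.vstack([a,b])[:,:,::-1],None,fx=1.9,fy=1.9,interpolation=cv2.INTER_CUBIC))
E
```

```text
t 8.1 tray xy [1.9 0.4] z -4.8 yaw-100 0.2 F [-1.   0.8  0.2]
side [317.9 323.7] 508 [-169.8  -59.8]
top [275.  253.5] 1489 [-129.8   -1.2]
top [294.  210.7] 306 [-86.9  63. ]
top [259.4 292.5] 308 [-165.6  -59.9]
top [330.6 314.6] 338 [ -57.  -115.2]
```

View pics/m1.png

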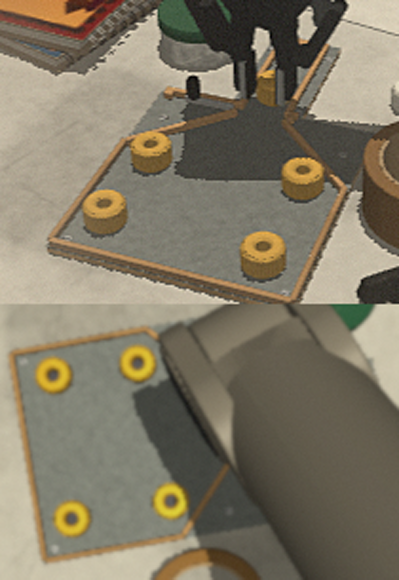

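The middle nut is inside the slot between the fingers, seen at about (265,88) in the side crop, and the other four are undisturbed. I'll push it home.

Emit:
arm_command(commands=[-0.009,0,0,0,0,0,0.28,-0.018,0,0,0,0,0,0.28,-0.027,0,0,0,0,0,0.28,-0.036,0,0,0,0,0,0.28,-0.044,0,0,0,0,0,0.28,-0.051,0,0,0,0,0,0.28,-0.056,0,0,0,0,0,0.28,-0.058,0,0,0,0,0,0.28])

```text
t: 9.1
eef_pos: [0.5652, -0.068, -0.0048]
tool_rot: [0.0, 0.642, 0.767, -0.0]
contact_force: [-0.5, 0.0, -0.1]
gripper_width: 0.275
grasp_force: 0.4
```

```bash
python3 - <<'E'
from h import *
st()
E
```

```text
t 9.1 tray xy [60.   0.6] z -4.8 yaw-100 0.2 F [-0.5  0.  -0.1]
```

Emit:
arm_command(commands=[0.006,0,0,0,0,0,0.28,0.007,0,-0.035,0,0,0,0.28,0.03,0.012,-0.06,0,0,5,0.28,0.066,0.028,-0.06,0,0,10,0.28,0.102,0.044,-0.06,0,0,15,0.28,0.138,0.06,-0.06,0,0,20,0.28,0.174,0.075,-0.06,0,0,25,0.28,0.174,0.075,-0.06,0,0,25,0.28])

```text
t: 9.9
eef_pos: [0.6078, 0.1271, 0.056]
tool_rot: [-0.002, 0.79, 0.613, 0.002]
contact_force: [-0.3, 0.4, 0.0]
gripper_width: 0.28
grasp_force: 0.0
```

```bash
python3 - <<'E'
from h import *
st()
E
```

```text
t 9.9 tray xy [-124.7   76.5] z 56.0 yaw-100 -24.3 F [-0.3  0.4  0. ]
```

Emit:
arm_command(commands=[0,0,0.02,0,0,0,0.28,0,0,0.045,0,0,0,0.28,0,0,0.057,0,0,0,0.28,0,0,0.061,0,0,0,0.28,0,0,0.061,0,0,0,0.28])

```text
t: 10.4
eef_pos: [0.6078, 0.1174, -0.006]
tool_rot: [-0.0, 0.792, 0.61, -0.0]
contact_force: [-0.1, -0.7, -0.2]
gripper_width: 0.281
grasp_force: 0.0
```

```bash
python3 - <<'E'
from h import *
st();sidenuts()
E
```

```text
t 10.4 tray xy [-115.1   74.7] z -6.0 yaw-100 -24.8 F [-0.1 -0.7 -0.2]
side [234.  298.6] 539 [-160.8   68.8]
side [317.9 323.6] 514 [-169.7  -59.7]
top [392.1 227. ] 1015 [67.2  7.8]
top [243.  278.3] 304 [-188.5  -32.3]
top [259.1 292.7] 297 [-166.2  -60. ]
```

Emit:
arm_command(commands=[-0.009,0.001,-0.001,0,0,0,0.28,-0.0204,-0.0035,-0.001,0,0,0,0.28,-0.0318,-0.008,-0.001,0,0,0,0.28,-0.0432,-0.0127,-0.001,0,0,0,0.28,-0.0546,-0.0174,-0.001,0,0,0,0.28,-0.066,-0.022,-0.001,0,0,0,0.28,-0.0774,-0.0267,-0.001,0,0,0,0.28,-0.0888,-0.0313,-0.001,0,0,0,0.28])

```text
t: 11.3
eef_pos: [0.5546, 0.0387, -0.0047]
tool_rot: [0.0, 0.792, 0.61, 0.0]
contact_force: [1.2, 1.9, 2.2]
gripper_width: 0.28
grasp_force: 1.0
```

```bash
python3 - <<'E'
from h import *
st();sidenuts()
E
```

```text
t 11.3 tray xy [-46.9   8.7] z -4.7 yaw-100 -24.8 F [1.2 1.9 2.2]
side [317.9 323.8] 507 [-169.8  -59.8]
top [250.5 245.9] 876 [-167.6   18.3]
top [403.4 229. ] 755 [84.6  1.3]
top [306. 286.] 84 [-88.7 -62.7]
top [259.4 292.5] 309 [-165.7  -59.9]
top [316.6 316. ] 85 [ -79.9 -113.6]
```

```bash
cat >> h.py <<'E'
def tight():
    for n,roi,z in(('side',(200,200,370,350),.018),('top',(225,180,430,320),.022)):
        h=cv2.cvtColor(read_camera(n)['img'],cv2.COLOR_RGB2HSV);m=np.zeros(h.shape[:2],np.uint8);x,y,X,Y=roi
        m[y:Y,x:X]=cv2.inRange(h,(18,160,50),(32,255,255))[y:Y,x:X]
        k,l,s,c=cv2.connectedComponentsWithStats(m)
        for i in range(1,k):
            if s[i,4]>25: print(n,c[i].round(),s[i],totray(ray(n,c[i],z)).round(1))
E
python3 - <<'E'
from h import *
tight()
E
```

```text
side [336. 211.] [329 209  15   7  35] [95.7  5.2]
side [318. 319.] [307 312  23  16 175] [-160.8  -56.3]
top [250. 217.] [241 209  19  18 236] [-161.1   65.4]
top [401. 230.] [392 222  20  18 238] [81.  -0.1]
top [306. 287.] [303 281   7  11  38] [-89.6 -63.5]
top [260. 293.] [251 284  18  18 229] [-165.5  -60. ]
```

Emit:
arm_command(commands=[-0.006,0.003,0,0,0,0,0.28,-0.012,0.0055,0,0,0,0,0.28,-0.018,0.0083,0,0,0,0,0.28,-0.024,0.011,0,0,0,0,0.28,-0.03,0.0138,0,0,0,0,0.28,-0.036,0.0166,0,0,0,0,0.28,-0.042,0.0194,0,0,0,0,0.28,-0.048,0.0221,0,0,0,0,0.28])

```text
t: 12.3
eef_pos: [0.5644, -0.0133, -0.0048]
tool_rot: [0.0, 0.792, 0.61, -0.0]
contact_force: [-0.0, 0.5, 0.4]
gripper_width: 0.276
grasp_force: 0.2
```

```bash
python3 - <<'E'
from h import *
st();tight()
a=read_camera('side')['img'][190:290,230:390]
cv2.imwrite('pics/m2.png',cv2.resize(a[:,:,::-1],None,fx=4,fy=4,interpolation=cv2.INTER_CUBIC))
E
```

```text
t 12.3 tray xy [6.  9.3] z -4.8 yaw-100 -24.8 F [-0.   0.5  0.4]
side [339. 280.] [329 273  21  15 166] [-75.  -57.2]
side [318. 318.] [307 312  23  15 144] [-159.8  -56.1]
top [250. 217.] [241 208  19  19 237] [-161.1   65.5]
top [312. 283.] [303 275  18  18 225] [-78.6 -60.1]
top [260. 293.] [251 284  18  18 231] [-165.4  -59.9]
```

View pics/m2.png

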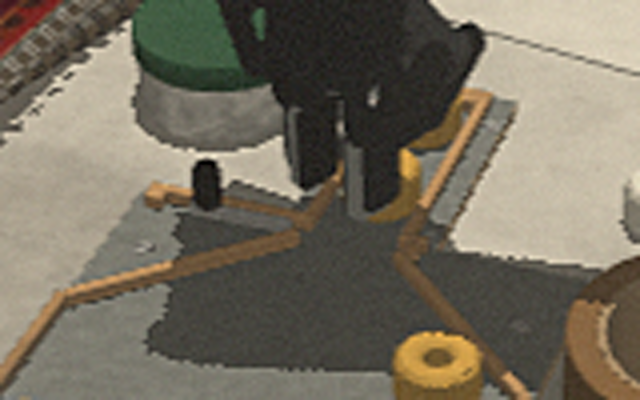

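The second nut is in the slot, at crop (405,185), with the first ahead of it. I'll push it further, then retreat.

Emit:
arm_command(commands=[-0.007,0.0032,0,0,0,0,0.28,-0.014,0.0065,0,0,0,0,0.28,-0.02,0.0092,0,0,0,0,0.28,-0.0235,0.0108,0,0,0,0,0.28,-0.0235,0.0108,0,0,0,0,0.28])

```text
t: 12.95
eef_pos: [0.5688, -0.039, -0.0048]
tool_rot: [0.0, 0.793, 0.61, -0.0]
contact_force: [0.5, 0.0, -0.4]
gripper_width: 0.28
grasp_force: 0.0
```

Emit:
arm_command(commands=[0.006,-0.0025,0,0,0,0,0.28,0.007,-0.003,-0.03,0,0,0,0.28,0.007,-0.003,-0.06,0,0,0,0.28,0.007,-0.003,-0.06,0,0,0,0.28])

```text
t: 13.35
eef_pos: [0.5704, -0.0292, 0.0589]
tool_rot: [0.002, 0.792, 0.611, 0.003]
contact_force: [0.1, 0.7, 0.2]
gripper_width: 0.284
grasp_force: 0.0
```

```bash
python3 - <<'E'
from h import *
st();tight()
E
```

```text
t 13.3 tray xy [22.7 12.5] z 58.9 yaw-100 -24.7 F [0.1 0.7 0.2]
side [335. 214.] [328 208  17  18  96] [85.6  2.9]
side [327. 223.] [321 218  16  10  54] [55.5  7.1]
side [339. 279.] [329 273  21  14 164] [-74.2 -57. ]
side [318. 317.] [307 312  23  13 129] [-158.2  -55.9]
top [250. 217.] [241 209  19  18 235] [-161.1   65.5]
top [312. 283.] [303 275  19  18 229] [-78.6 -60.1]
top [259. 293.] [251 284  18  18 230] [-165.5  -60. ]
```

Emit:
arm_command(commands=[0.014,-0.02,0,0,0,-6,0.28,0.028,-0.041,0,0,0,-12,0.28,0.042,-0.062,0,0,0,-18,0.28,0.056,-0.083,0,0,0,-24,0.28,0.07,-0.104,0,0,0,-30,0.28,0.086,-0.126,0,0,0,-36.7,0.28,0.086,-0.126,0,0,0,-36.7,0.28,0.086,-0.126,0.01,0,0,-36.7,0.28])

```text
t: 14.25
eef_pos: [0.4678, 0.0852, 0.045]
tool_rot: [0.0, 0.56, 0.829, 0.0]
contact_force: [1.1, -0.1, 0.1]
gripper_width: 0.281
grasp_force: 0.0
```

```bash
python3 - <<'E'
from h import *
st();tight()
E
```

```text
t 14.2 tray xy [-107.8  -68.7] z 45.0 yaw-100 11.9 F [ 1.1 -0.1  0.1]
side [338. 279.] [329 273  21  16 169] [-74.3 -56.3]
top [250. 217.] [241 208  19  19 238] [-161.    65.6]
top [394. 232.] [375 221  38  23 490] [68.1 -0.3]
```

Emit:
arm_command(commands=[0,0.0025,0.018,0,0,0,0.28,0,0.0025,0.038,0,0,0,0.28,0,0.0025,0.048,0,0,0,0.28,0,0.0025,0.05,0,0,0,0.28,0,0.0025,0.05,0,0,0,0.28])

```text
t: 14.85
eef_pos: [0.47, 0.0854, -0.005]
tool_rot: [-0.0, 0.56, 0.828, -0.0]
contact_force: [0.2, 0.0, -0.2]
gripper_width: 0.279
grasp_force: 0.0
```

```bash
python3 - <<'E'
from h import *
st();tight()
E
```

```text
t 14.8 tray xy [-107.6  -66.5] z -5.0 yaw-100 11.9 F [ 0.2  0.  -0.2]
side [338. 277.] [330 273  16  12  92] [-69.4 -53.4]
top [250. 217.] [241 209  19  18 237] [-161.1   65.5]
top [394. 232.] [375 221  38  23 492] [68.2 -0.3]
```

Emit:
arm_command(commands=[-0.008,0.0005,0,0,0,0,0.28,-0.0174,0.007,0,0,0,0,0.28,-0.0268,0.0135,0,0,0,0,0.28,-0.0362,0.02,0,0,0,0,0.28,-0.0456,0.0265,0,0,0,0,0.28,-0.055,0.033,0,0,0,0,0.28,-0.0644,0.0395,0,0,0,0,0.28,-0.0737,0.0458,0,0,0,0,0.28])

```text
t: 15.75
eef_pos: [0.5409, 0.0338, -0.0049]
tool_rot: [-0.0, 0.56, 0.829, 0.0]
contact_force: [-0.7, -0.1, 0.5]
gripper_width: 0.283
grasp_force: 0.5
```

```bash
python3 - <<'E'
from h import *
st();tight()
E
```

```text
t 15.8 tray xy [-44.5  -5.7] z -4.9 yaw-100 11.9 F [-0.7 -0.1  0.5]
side [333. 220.] [329 214  11  15  67] [67.3  0.2]
side [313. 246.] [307 244  12   5  39] [-9.7  7.2]
side [318. 318.] [307 312  23  16 158] [-160.3  -56.3]
top [250. 217.] [241 209  18  18 235] [-161.2   65.5]
top [398. 230.] [380 221  33  19 353] [76.3  1.1]
top [259. 293.] [251 284  18  18 230] [-165.5  -60. ]
```

Emit:
arm_command(commands=[-0.006,-0.0007,0,0,0,0,0.28,-0.012,-0.0018,0,0,0,0,0.28,-0.018,-0.003,0,0,0,0,0.28,-0.024,-0.0043,0,0,0,0,0.28,-0.03,-0.0055,0,0,0,0,0.28,-0.036,-0.0067,0,0,0,0,0.28,-0.04,-0.0075,0,0,0,0,0.28,-0.0428,-0.008,0,0,0,0,0.28])

```text
t: 16.65
eef_pos: [0.5489, -0.0086, -0.0047]
tool_rot: [0.0, 0.56, 0.829, 0.0]
contact_force: [1.6, 2.3, 0.7]
gripper_width: 0.283
grasp_force: 1.6
```

```bash
python3 - <<'E'
from h import *
st();tight()
E
```

```text
t 16.6 tray xy [-1.3 -5.1] z -4.7 yaw-100 11.9 F [1.6 2.3 0.7]
side [325. 226.] [317 218  12  17  93] [46.5  8.5]
side [318. 318.] [307 312  23  16 146] [-160.1  -56.2]
top [250. 217.] [241 209  19  18 236] [-161.1   65.4]
top [260. 293.] [251 284  18  18 231] [-165.5  -60. ]
```

Emit:
arm_command(commands=[-0.001,-0.0002,0,0,0,0,0.28,-0.002,-0.0004,0,0,0,0,0.28,-0.002,-0.0004,0,0,0,0,0.28])

```text
t: 17.05
eef_pos: [0.5491, -0.0097, -0.0047]
tool_rot: [-0.0, 0.56, 0.829, 0.0]
contact_force: [1.2, 3.1, 2.0]
gripper_width: 0.279
grasp_force: 1.9
```

Emit:
arm_command(commands=[0.005,0.0005,0,0,0,0,0.28,0.01,0.001,-0.03,0,0,0,0.28,0.01,0.002,-0.06,0,0,3,0.28,0,0.03,-0.06,0,0,6,0.1,-0.008,0.06,-0.06,0,0,9,0,-0.014,0.085,-0.06,0,0,11.9,0,-0.014,0.0935,-0.06,0,0,11.9,0,-0.014,0.0935,-0.06,0,0,11.9,0])

```text
t: 17.85
eef_pos: [0.6404, 0.0121, 0.0545]
tool_rot: [-0.001, 0.642, 0.767, -0.001]
contact_force: [-0.3, 0.3, -1.0]
gripper_width: 0.002
grasp_force: 0.0
```

```bash
python3 - <<'E'
from h import *
st();tight();print(get_obs()['gripper_width'])
E
```

```text
t 17.9 tray xy [-5.8 88.6] z 54.5 yaw-100 0.1 F [-0.3  0.3 -1. ]
side [336. 210.] [328 208  17   6  30] [99.2  6.7]
side [319. 232.] [314 230  12   6  28] [28.2 11.5]
side [318. 318.] [307 312  23  16 146] [-159.8  -55.8]
top [250. 217.] [241 209  19  18 234] [-161.2   65.5]
top [260. 293.] [251 284  18  18 229] [-165.5  -60. ]
0.0009197183585874528
```

Emit:
arm_command(commands=[-0.001,0.002,0.02,0,0,0,0,-0.002,0.002,0.04,0,0,0,0,-0.0025,0.002,0.05,0,0,0,0,-0.0025,0.002,0.055,0,0,0,0,-0.0025,0.002,0.057,0,0,0,0,-0.0025,0.002,0.057,0,0,0,0])

```text
t: 18.55
eef_pos: [0.6434, 0.0096, -0.0017]
tool_rot: [0.0, 0.643, 0.766, 0.0]
contact_force: [-1.0, -0.4, 0.6]
gripper_width: 0.003
grasp_force: 0.0
```

```bash
python3 - <<'E'
from h import *
st();tight()
E
```

```text
t 18.6 tray xy [-2.8 91.1] z -1.7 yaw-100 0.0 F [-1.  -0.4  0.6]
side [337. 210.] [328 208  17   8  37] [98.2  4.7]
side [326. 223.] [321 219  13   9  32] [55.3  9. ]
side [239. 292.] [232 290  13   8  28] [-146.6   67.9]
side [319. 317.] [307 312  23  12 113] [-156.7  -56.1]
top [250. 217.] [241 209  19  18 234] [-161.1   65.5]
top [359. 241.] [355 232  12  16  98] [10.5 -4.8]
top [260. 293.] [251 284  18  18 229] [-165.5  -60. ]
```

Emit:
arm_command(commands=[0,-0.006,0,0,0,0,0,0,-0.012,0,0,0,0,0,0,-0.018,0,0,0,0,0,0,-0.024,0,0,0,0,0,0,-0.03,0,0,0,0,0,0,-0.036,0,0,0,0,0,0,-0.042,0,0,0,0,0,0,-0.047,0,0,0,0,0])

```text
t: 19.45
eef_pos: [0.5967, 0.0012, -0.0017]
tool_rot: [0.0, 0.643, 0.766, 0.0]
contact_force: [0.9, 0.4, 1.6]
gripper_width: -0.003
grasp_force: 1.1
```

Emit:
arm_command(commands=[0,-0.003,0,0,0,0,0,0,-0.006,0,0,0,0,0,0,-0.006,0,0,0,0,0])

```text
t: 19.75
eef_pos: [0.5908, 0.0002, -0.0018]
tool_rot: [-0.0, 0.643, 0.766, -0.0]
contact_force: [0.4, 0.4, 1.9]
gripper_width: -0.001
grasp_force: 0.7
```

Emit:
arm_command(commands=[0,-0.002,0,0,0,0,0,0,-0.003,0,0,0,0,0,0,-0.003,0,0,0,0,0])

```text
t: 20.05
eef_pos: [0.5881, -0.0003, -0.0018]
tool_rot: [-0.0, 0.643, 0.766, -0.0]
contact_force: [1.1, -0.5, 2.1]
gripper_width: -0.0
grasp_force: 1.0
```

Emit:
arm_command(commands=[0,-0.001,0,0,0,0,0,0,-0.002,0,0,0,0,0,0,-0.002,0,0,0,0,0])

```text
t: 20.35
eef_pos: [0.5861, -0.0007, -0.0018]
tool_rot: [0.0, 0.643, 0.766, -0.0]
contact_force: [1.0, -0.1, 1.3]
gripper_width: -0.001
grasp_force: 1.1
```

```bash
python3 - <<'E'
from h import *
st();tight()
im=read_camera('side')['img']
for c,s in blobs(im,(0,0,0),(180,255,50),8,5000,(260,190,330,250)): print('dark',c,s)
E
```

```text
t 20.4 tray xy [-2.6 32.9] z -1.8 yaw-100 0.0 F [ 1.  -0.1  1.3]
side [336. 212.] [328 208  18  10  68] [92.8  5. ]
side [330. 223.] [321 216  18  13  92] [59.1  4.2]
side [325. 232.] [315 229  18   9  59] [31.3  2.7]
side [319. 318.] [307 312  23  16 151] [-159.8  -57. ]
top [250. 217.] [241 209  19  18 234] [-161.1   65.5]
top [260. 293.] [251 284  18  18 228] [-165.5  -59.9]
dark [295.70989942 208.35627316] [ 260  190   70   58 1889]
```

Emit:
arm_command(commands=[0,-0.001,0,0,0,0,0,0,-0.002,0,0,0,0,0,0,-0.002,0,0,0,0,0])

```text
t: 20.8
eef_pos: [0.5855, -0.0007, -0.0014]
tool_rot: [0.001, 0.643, 0.766, 0.001]
contact_force: [4.2, 0.3, 0.4]
gripper_width: -0.0
grasp_force: 2.0
```

Emit:
arm_command(commands=[0,-0.001,0,0,0,0,0,0,-0.0015,0,0,0,0,0,0,-0.0015,0,0,0,0,0])

```text
t: 21.1
eef_pos: [0.5834, -0.0009, -0.001]
tool_rot: [0.0, 0.643, 0.766, 0.0]
contact_force: [1.6, -0.4, 7.3]
gripper_width: -0.0
grasp_force: 4.0
```

Upward force is appearing. I'll back off, lift and look.

Emit:
arm_command(commands=[0,0.004,-0.001,0,0,0,0,0,0.01,-0.002,0,0,0,0,0,0.014,-0.04,0,0,0,0,0,0.05,-0.08,0,0,0,0,0.04,0.08,-0.12,0,0,0,0,0.08,0.08,-0.15,0,0,0,0,0.12,0.08,-0.15,0,0,0,0,0.15,0.08,-0.15,0,0,0,0])

```text
t: 21.9
eef_pos: [0.6353, 0.1651, 0.1502]
tool_rot: [-0.0, 0.642, 0.767, 0.002]
contact_force: [-0.1, 0.6, 0.6]
gripper_width: 0.002
grasp_force: 0.0
```

```bash
python3 - <<'E'
from h import *
st();tight()
im=read_camera('side')['img'];tp=read_camera('top')['img']
for c,s in blobs(im,(0,0,0),(180,255,50),8,3000,(260,190,345,255)): print('side dark',c,s,totray(ray('side',c,.022)))
for c,s in blobs(tp,(0,0,0),(180,255,50),8,3000,(325,190,372,240)): print('top dark',c,s,totray(ray('top',c,.03)))
print([proj('side',[*toworld((-3,y)),.022]).round(1) for y in(16,18,20,62)])
a=cv2.resize(im[195:265,250:360],None,fx=5,fy=5,interpolation=cv2.INTER_CUBIC);b=cv2.resize(tp[195:265,325:435],None,fx=5,fy=5,interpolation=cv2.INTER_CUBIC)
np.save('a.npy',a)
cv2.imwrite('pics/f.png',cv2.resize(np.vstack([a,b])[:,:,::-1],(471,600)))
E
```

```text
t 21.9 tray xy [-157.3  110.2] z 150.2 yaw-100 0.2 F [-0.1  0.6  0.6]
side [337. 210.] [331 208  14   8  31] [97.6  4.7]
side [325. 235.] [317 230  16  10  32] [22.1 -1.1]
top [384. 234.] [354 221  59  27 729] [51.6 -0.6]
side dark [306.52112676 240.91549296] [304 235   6  13  71] [-6.09562552 19.65100462]
top dark [347.23529412 228.58823529] [345 226   5   6  17] [-5.81392147 17.434857  ]
[array([309.4, 240.2]), array([308.2, 240. ]), array([307. , 239.8]), array([282.6, 234.9])]
```

View pics/f.png

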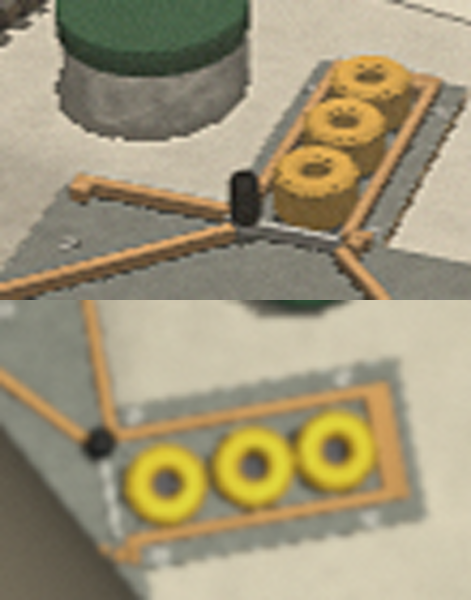

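The set is in the slot at lower-view (165,483), (254,466) and (337,450), and the shutter spans the gate with the tab at (98,443). To be sure it's fully shut, I'll push the tab once more with the tips a little higher, clear of the rail ends.

Emit:
arm_command(commands=[-0.04,-0.01,0,0,0,0,0,-0.08,-0.02,0,0,0,0,0,-0.12,-0.03,0,0,0,0,0,-0.154,-0.045,0.02,0,0,0,0,-0.154,-0.05,0.06,0,0,0,0,-0.154,-0.05,0.1,0,0,0,0,-0.154,-0.05,0.13,0,0,0,0,-0.154,-0.05,0.13,0,0,0,0])

```text
t: 22.9
eef_pos: [0.6088, -0.0031, 0.0134]
tool_rot: [-0.003, 0.644, 0.765, -0.004]
contact_force: [-0.8, -0.3, -0.7]
gripper_width: -0.0
grasp_force: 0.0
```

```bash
python3 - <<'E'
from h import *
st()
E
```

```text
t 22.9 tray xy [ 3.7 54.8] z 13.4 yaw-100 -0.1 F [-0.8 -0.3 -0.7]
```

Emit:
arm_command(commands=[0,0,0,0,0,0,0,0,0,0,0,0,0,0])

```text
t: 23.1
eef_pos: [0.6144, -0.0004, 0.0199]
tool_rot: [0.001, 0.643, 0.766, 0.001]
contact_force: [-0.1, -1.4, -0.1]
gripper_width: 0.001
grasp_force: 0.0
```

```bash
python3 - <<'E'
from h import *
st()
E
```

```text
t 23.1 tray xy [ 2.  60.8] z 19.9 yaw-100 -0.0 F [-0.1 -1.4 -0.1]
```

Now at y = 60.8 and z = 19.9. I'll go down 17 mm, 5 mm back in x, and to y ≈ 35.

Emit:
arm_command(commands=[0.005,0,0.01,0,0,0,0,0.005,-0.004,0.016,0,0,0,0,0.005,-0.01,0.017,0,0,0,0,0.005,-0.018,0.017,0,0,0,0,0.005,-0.024,0.017,0,0,0,0,0.005,-0.027,0.017,0,0,0,0,0.005,-0.027,0.017,0,0,0,0])

```text
t: 23.8
eef_pos: [0.5853, -0.0, 0.0015]
tool_rot: [0.0, 0.643, 0.766, -0.0]
contact_force: [0.3, 0.8, 0.3]
gripper_width: 0.001
grasp_force: 0.0
```

Emit:
arm_command(commands=[0,-0.001,0,0,0,0,0,0,-0.002,0,0,0,0,0,0,-0.002,0,0,0,0,0])

```text
t: 24.1
eef_pos: [0.5842, 0.0, 0.0014]
tool_rot: [0.0, 0.643, 0.766, 0.0]
contact_force: [0.6, -0.9, 0.5]
gripper_width: 0.003
grasp_force: 0.6
```

Emit:
arm_command(commands=[0,-0.001,0,0,0,0,0,0,-0.0015,0,0,0,0,0,0,-0.0015,0,0,0,0,0])

```text
t: 24.4
eef_pos: [0.5827, -0.0002, 0.0014]
tool_rot: [0.0, 0.643, 0.766, 0.0]
contact_force: [2.9, 0.1, -0.0]
gripper_width: 0.003
grasp_force: 1.2
```

Emit:
arm_command(commands=[0,-0.001,0,0,0,0,0,0,-0.001,0,0,0,0,0])

```text
t: 24.6
eef_pos: [0.5824, -0.0002, 0.0016]
tool_rot: [0.001, 0.643, 0.766, 0.001]
contact_force: [5.3, 0.5, -1.2]
gripper_width: 0.001
grasp_force: 2.5
```

Emit:
arm_command(commands=[0,-0.001,0,0,0,0,0,0,-0.001,0,0,0,0,0])

```text
t: 24.8
eef_pos: [0.5822, -0.0003, 0.0017]
tool_rot: [0.001, 0.643, 0.766, 0.002]
contact_force: [7.3, 0.7, -3.5]
gripper_width: -0.002
grasp_force: 3.4
```

The force rises while the TCP stalls, so the shutter is against its stop. Retreat and check.

Emit:
arm_command(commands=[0,0.006,0,0,0,0,0,0,0.012,0,0,0,0,0,0,0.014,-0.04,0,0,0,0,0,0.05,-0.08,0,0,0,0,0.04,0.08,-0.12,0,0,0,0,0.08,0.08,-0.15,0,0,0,0,0.12,0.08,-0.15,0,0,0,0,0.15,0.08,-0.15,0,0,0,0])

```text
t: 25.6
eef_pos: [0.6326, 0.1658, 0.1535]
tool_rot: [-0.0, 0.642, 0.767, 0.002]
contact_force: [-0.7, 0.6, -1.3]
gripper_width: -0.002
grasp_force: 0.0
```

Emit:
arm_command(commands=[0,0,0,0,0,0,0,0,0,0,0,0,0,0,0,0,0,0,0,0,0])

```text
t: 25.9
eef_pos: [0.6328, 0.159, 0.1504]
tool_rot: [-0.0, 0.643, 0.766, -0.001]
contact_force: [-0.8, -1.3, -0.2]
gripper_width: -0.003
grasp_force: 0.0
```

```bash
python3 - <<'E'
from h import *
from station import hand_in
st();tight()
im=read_camera('side')['img'];tp=read_camera('top')['img']
s=blobs(im,(0,0,0),(180,255,50),8,3000,(260,190,345,255));t=blobs(tp,(0,0,0),(180,255,50),8,3000,(325,190,372,240))
ys=[totray(ray('side',c,.022)) for c,_ in s];yt=[totray(ray('top',c,.03)) for c,_ in t];print(ys,yt)
if len(ys)==1 and ys[0][1]<20.2 and len(yt)==1 and yt[0][1]<18: print(hand_in())
E
```

```text
t 25.9 tray xy [-151.8  106.6] z 150.4 yaw-100 -0.1 F [-0.8 -1.3 -0.2]
side [325. 236.] [318 230  15  10  28] [21.6 -2.1]
top [384. 234.] [354 221  59  27 725] [51.7 -0.6]
[array([-6.41725015, 17.81294404])] [array([-5.33435738, 15.86628853])]
the job is handed in; nothing more can be done
None
```

I handed the job in at 25.9 s with three nuts in a row in the slot, the shutter pushed shut against its stop, the other two nuts left where they started on the deck, and no contact with the tin, tape roll or clip noticed; no verdict came back.

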